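# Valve cap through the swing gate into the rinse tub

### The arm

A 6-joint arm with a two-finger parallel gripper is mounted at the origin on the work surface. World frame = base frame: x ahead of the robot, y to its left, z up, the work surface at z = 0. Lengths are in m, angles in rad, forces in N, time in s.
With the tool pointing down it reaches from about 0.425 to 0.95 m from the base axis. Payload 3.5 kg.
Tool frame: the origin (TCP) lies at the very end of the fingers, on their centre line; the grasp point (between the pads) lies 19 mm behind it; y points along the fingers, z is the direction in which the jaws open and shut, and the axes are right-handed (so a half turn about y gives the same grasp; the last joint's range is limited). The gripper opens to 85 mm and grips with 20 to 120 N. Pads are 22 mm wide; open, the fingers measure 114 mm over their backs; the gripper's body (76 mm by 85 mm) begins 54 mm behind the grasp point. The pads swing forward as they close: fully open they stand 13 mm farther back than shut.
Start: joints at [0.971, 0.286, 1.577, -0, 1.279, -0.15], TCP at [0.293, 0.608, 0.231] pointing down, gripper open.
Joint ranges: [-2.77, 2.77], [-0.9, 2.22], [0.21, 2.48], [-1.53, 4.67], [0.24, 2.81], [-2.84, 2.84]. Speed limits (rad/s): [2.79, 2.79, 3.14, 3.14, 3.14, 3.14].

### API

Orientations are given as a unit quaternion [x, y, z, w].
In Python, from plant import ctrl gives the robot as it stands. The module is installed in compiled form; this text tells all that it offers.
- The arm moves only by the tool jog_arm, never from a script. Its argument "deltas" is a list of rows, each a list of 3 entries, a list of its own where there are three numbers: the turn, a rotation vector about the tool's x, y, z in rad, then the shift along the tool's x, y, z in m, then the opening, from 0 (shut) to 1 (fully open). In form: [[[wx, wy, wz], [dx, dy, dz], gripper], ...]. A call has 1 to 10 rows; each row is the pose to reach, as a shift and turn from the pose measured when the call began, along the tool's axes at that moment; what a row does not reach only later rows make up. A row lasts 1/12 s, in which the tool goes at most 41.7 mm and 7.16 degrees, less where a joint would pass 70% of its speed; a pose out of reach is approached as far as the arm can. A call with a gripper value outside its range is refused whole. The fingers move at their own pace and stop on an object; "force" is the grip in N (left out, the last holds). Time passes only in rows, so rows that repeat a pose let the fingers close. It gives the time, the measured TCP pose, the force and the opening at its end, in the units of the state.
- ctrl.get_state(): the state, without advancing time (a new reading comes with each control period).
- ctrl.read_camera(name): name is "side" or "top"; returns a dict with "pixels" (384x512x3 uint8, blue, green, red), "range_z" (384x512 float32, m along the optical axis (not along the pixel's ray), 0 where there is no reading), "fx", "fy", "cx", "cy" (pixels), "T" (4x4, takes a point from camera to world coordinates). Camera axes: x right, y up, looking along -z (the intrinsics and any distortion apply to the point x, -y, -z); pixel columns grow to the right and rows downward; lengths in m; the calibration is good to about 2 mm. A picture is of the moment at which its call begins.
- ctrl.sign_off(): hands the job in, once; it reports no verdict.
The state is a dict: "time": time; "qpos": joint angles; "dq": joint speeds; "joint_efforts": joint torques, N m; "eef_pos": TCP position; "tcp_rot": TCP orientation; "contact_force": force on the tool from outside, world axes, zero at the start; "wrist_torque": the same for the moment, N m; "opening": opening from 0.0 (shut) to 1.0 (fully open).
Only numpy, scipy, OpenCV 4.12 (cv2) and the standard library are available. Lean on these libraries where they do the work, as an engineer would, in place of code of your own. Each camera call takes 0.05 s, during which the arm holds its last target.

### The job

Rinse the cooker's valve cap: with one fingertip push the green self-closing gate of the rinse station open and keep it open, and with the other finger push the cap along its channel and through the opening so that it drops into the tub; then take the fingers away and let the gate swing shut. Only push - do not pick up the cap, and do not force the gate open with the cap itself. Leave everything else on the counter and on the ledge where it stands.

Things in the scene. Friction and masses are not known exactly. Their poses are not given: they have to be found in the camera images.
- rinse_station: Fixed rinse station (place and yaw vary): ledge, gate, tub. Origin on the counter below the middle of the gate; its x points from the ledge through the gate into the tub, roughly away from the robot; y left, z up. In its frame (mm): grey ledge x -190 to +3, y -110 to 110, flat top at z 60, ending in a drop into the tub.
- channel_end (a point): Gate end of the cap's channel on the ledge top, on its centre line (x -10, y -32, z 60 mm in the station's frame). The channel runs straight along the station's x, from x -185 to -10, between two white ribs 8 mm high and 6 mm thick; free width 44 mm.
- opening (a point): Middle of the threshold of the gate opening (x 0, y 0, z 60 mm of the station). The opening spans y -64 to +64 in a 6 mm thick steel screen that stands z 60 to 105; the gate fills it. No lintel: it is open above, so fingers can come down from above and move through.
- tub_floor (a point): Middle of the steel tub's inner floor, z 6 mm. The tub is open above; inside it spans station x 3 to 135, y -83 to 83 mm; walls reach z 105 with a white bead to z 108.
- gate (a joint): Angle of the green gate, rad: 0 shut, grows as the free edge swings into the tub (+x, the only way it opens), stop at 1.5. Upright hinge at the left of the opening, station x 0, y +60 mm. A damped spring shuts it: 0.2 N m when shut, 0.2 N m more per rad (about 5 N starts it at 40 mm from the hinge); let go, it shuts in under a second.
- gate_edge (a point): Middle of the free edge of the green plastic gate panel. The panel is upright, 5 mm thick, runs 2 to 118 mm from the hinge axis (this point at 118) and stands 4 to 50 mm above the ledge (this point at 25). Site axes: -y from the hinge to this edge; x across the panel, into the tub when shut.
- valve_cap: Loose steam valve cap, about 45 g, lying flat in the channel on the ledge in front of the gate: black rubber rim 40 mm diameter and 16 mm high, on it a red knob 30 mm diameter up to 24 mm. Origin at the centre of its underside, z up. It slides when pushed. Push it near the middle of its back: pushed far off-centre it can wedge against a rib.
- regulator_weight: Bystander on the ledge beside the channel: brass weight, 26 mm diameter, 40 mm high, origin at underside centre. On one side edge of the ledge (y +87 or -87 of the station); may swap places with the spice jar.
- spice_jar: Bystander on the ledge: amber jar with yellow cap, 28 mm diameter, 44 mm high, origin at underside centre. On the other side edge of the ledge.
- pressure_cooker: Bystander: aluminium pressure cooker, 236 mm diameter (320 over its two handles), 185 mm high, origin at underside centre; left at the back.
- pitcher: Bystander: blue ceramic pitcher, 120 mm diameter, 175 mm high, handle to its +y side 92 mm out, origin at underside centre; to the right.
- colander: Bystander: steel colander, 216 mm diameter (280 over handles), 95 mm high, origin at underside centre; right at the back.
- mug: Bystander: white mug, 80 mm diameter, 90 mm high, handle to its +y, origin at underside centre; to the right.
- wooden_spoon: Bystander: wooden spoon lying flat on the counter to the left, about 260 mm long, origin near its middle.
Things that resemble listed ones, but are neither listed nor needed, are in the scene too. What is shaped like the valve_cap but blue or purple is not meant.

How it is judged:
On the way, in this order (a step that is already met when the one before it is completed fails the run):
1. a finger holds the gate open by 0.3 rad or more while the cap is still on the ledge (value of joint gate above 0.3 rad and contact force between the fingers and gate above 0.3 N and x of valve_cap in the frame of rinse_station below 0.003 m and z of valve_cap in the frame of rinse_station above 0.055 m), for 0.1 s.
2. the cap has gone through the gate and dropped into the tub (x of valve_cap in the frame of rinse_station between 0 and 0.136 m and y of valve_cap in the frame of rinse_station between -0.085 and 0.085 m and z of valve_cap in the frame of rinse_station below 0.048 m), for 0.1 s.
At the end, for the whole second after the job is handed in: The cap lies at rest inside the tub (its origin between the tub walls and less than 48 mm above the counter), the gate is shut again (less than 0.08 rad), and every bystander stands upright within 20 mm of where it was (all of step 2 and value of joint gate below 0.08 rad and linear speed of valve_cap below 0.02 m/s and distance of each of pressure_cooker, pitcher, colander, mug, wooden_spoon, regulator_weight, spice_jar from where it was at the start of the episode below 0.02 m and angle between each of pressure_cooker, pitcher, colander, mug, regulator_weight, spice_jar's own z axis and vertical below 0.2 rad); the robot touches nothing.
It fails at once if the cap is lifted more than 15 mm off the ledge (z of valve_cap in the frame of rinse_station above 0.075 m).
It fails at once if the cap is used to force the gate (pressed on it with more than 2 N) (contact force between valve_cap and gate above 2 N).
It fails at once if a bystander is moved more than 20 mm or knocked over (distance of any of pressure_cooker, pitcher, colander, mug, wooden_spoon, regulator_weight, spice_jar from where it was at the start of the episode above 0.02 m or angle between any of pressure_cooker, pitcher, colander, mug, regulator_weight, spice_jar's own z axis and vertical above 0.2 rad).
It also fails if it takes over 38 s, if anything falls off the work surface, if the arm or the gripper's body presses on something with over 40 N, if the wrist force passes 120 N, or if a joint passes its speed limit or range.

## Working session

There is one attempt and no reset: what is moved stays moved. The work goes in short steps, Python scripts to look and compute and a tool call to move; the robot and the scene stay as the last step left them, time stands still between calls to the robot, and variables do not carry over. Pictures are saved under pics/ and viewed, and the job is handed in when it is done.

Besides the shell and the picture viewer there is one more tool, called after "Emit:" as a command line: name --argument value ..., lists and objects as JSON in quotes. jog_arm: Moves the arm, as the interface text tells. Its arguments: {"type":"object","properties":{"deltas":{"type":"array","items":{"type":"array"}},"force":{"type":"number"}},"required":["deltas"]}

```bash
mkdir -p pics
cat > h.py <<'E'
import numpy as np, cv2
from plant import ctrl
def pts(c):
    h,w=c['range_z'].shape; u,v=np.meshgrid(np.arange(w),np.arange(h)); z=c['range_z']
    P=np.stack([(u-c['cx'])/c['fx']*z,-(v-c['cy'])/c['fy']*z,-z,np.ones_like(z)],-1)
    W=P@np.array(c['T']).T; W=W[...,:3]; W[z==0]=np.nan; return W
E
python3 - <<'E'
from h import *
import pickle
s=ctrl.get_state(); print(s)
for n in ("top","side"):
    c=ctrl.read_camera(n); pickle.dump(c,open(n+'0.pkl','wb')); cv2.imwrite(f'pics/{n}0.png',c['pixels']); print(n,{k:c[k] for k in c if k not in('pixels','range_z')})
E
```

```text
{'time': 0.0, 'qpos': array([ 9.70995145e-01,  2.87211731e-01,  1.57819895e+00, -4.68204733e-06,
        1.27857387e+00, -1.50023531e-01]), 'dq': array([-0.00098991, -0.00168512,  0.00104831, -0.00111876,  0.0019319 ,
       -0.00048621]), 'joint_efforts': array([-1.86249326e-04, -4.05972254e+01, -2.92633277e+01, -6.81749748e-05,
        5.66146089e-03, -1.97176411e-05]), 'eef_pos': array([0.29307815, 0.60732108, 0.22990457]), 'tcp_rot': array([ 0.69008817, -0.15799101,  0.15737461, -0.68851317]), 'contact_force': array([ 0.12540487,  0.72115645, -0.15775911]), 'wrist_torque': array([ 0.04898199,  0.02441799, -0.00216471]), 'opening': 1.0016111855893177}
top {'fx': 449.8897958279486, 'fy': 449.8897958279486, 'cx': 254.38951418870576, 'cy': 190.4281996156505, 'T': array([[-8.23625330e-03,  9.98374082e-01, -5.64035076e-02,
         4.39733544e-01],
       [-9.99956039e-01, -7.97026762e-03,  4.93910085e-03,
        -4.34593922e-04],
       [ 4.48151923e-03,  5.64417077e-02,  9.98395838e-01,
         1.39010005e+00],
       [ 0.00000000e+00,  0.00000000e+00,  0.00000000e+00,
         1.00000000e+00]])}
side {'fx': 491.5599396017482, 'fy': 491.5599396017482, 'cx': 264.8571473990376, 'cy': 194.31663187584232, 'T': array([[ 0.8375046 ,  0.41312392, -0.35765162,  0.01527864],
       [-0.5464185 ,  0.63747195, -0.54319088, -0.7523345 ],
       [ 0.00358773,  0.65035232,  0.75962424,  1.14782156],
       [ 0.        ,  0.        ,  0.        ,  1.        ]])}
```

View pics/top0.png

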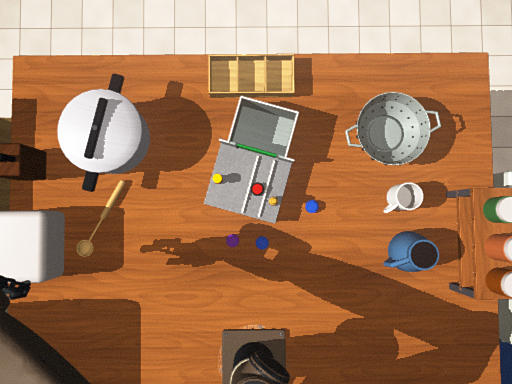

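View pics/side0.png

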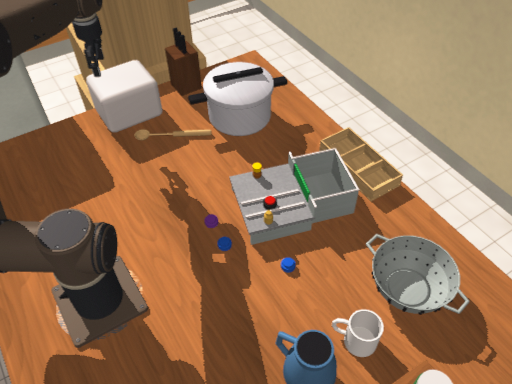

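Candidates in the top image: red cap in the channel (258,188), blue (312,206), blue (262,242) and purple (233,241) are decoys on the counter. I choose the red one and check it with a crop and measurements.

```bash
cat > m.py <<'E'
from h import *
import pickle
c=pickle.load(open('top0.pkl','rb')); W=pts(c); im=c['pixels']
cv2.imwrite('pics/crop0.png',cv2.resize(im[85:230,195:325],None,fx=4,fy=4,interpolation=cv2.INTER_CUBIC))
hsv=cv2.cvtColor(im,cv2.COLOR_BGR2HSV)
roi=np.zeros(im.shape[:2],bool); roi[85:230,195:305]=1
def ray(u,v,z,c=c):
    d=np.array(c['T'])[:3,:3]@np.array([(u-c['cx'])/c['fx'],-(v-c['cy'])/c['fy'],-1]); o=np.array(c['T'])[:3,3]
    return o+d*(z-o[2])/d[2]
def cen(m): 
    n,l,s,ce=cv2.connectedComponentsWithStats((m&roi).astype(np.uint8)); i=1+np.argmax(s[1:,4]); return ce[i],s[i],l==i
H,S,V=[hsv[...,i] for i in range(3)]
g,sg,mg=cen((H>45)&(H<80)&(S>120)); print('green',g,sg)
led=roi&(abs(W[...,2]-0.06)<0.006); 
n,l,s,ce=cv2.connectedComponentsWithStats(led.astype(np.uint8));print(s[1:][s[1:,4]>30])
# ledge: all points near z=.06-.07
P=W[led|(roi&(abs(W[...,2]-.068)<.004))][:,:2].astype(np.float32)
r=cv2.minAreaRect((P*1000)); print('ledge rect',r, cv2.boxPoints(r))
G=W[mg]; print('gate z',np.nanpercentile(G[:,2],[5,50,95]))
Gt=G[G[:,2]>0.1]; q=cv2.fitLine(Gt[:,:2].astype(np.float32),cv2.DIST_L2,0,.01,.01).ravel(); print('gate line',q,Gt.mean(0)); t=(Gt[:,:2]-q[2:])@q[:2]; print(t.min(),t.max())
r_,sr,mr=cen(((H<6)|(H>174))&(S>180)&(V>120)); print('red',r_,sr,ray(*r_,0.084), np.nanmedian(W[mr],0))
y_,sy,my=cen((H>24)&(H<33)&(S>200)&(V>150)); print('yel',y_,sy,ray(*y_,.104))
b_,sb,mb=cen((H>12)&(H<24)&(S>120)&(V>150)); print('brass',b_,sb,ray(*b_,.1))
E
python3 m.py
```

```text
green [256.17355372 149.84297521] [237 144  39  13 121]
[[ 204  143   88   81 4026]]
ledge rect ((629.8101806640625, 5.09906005859375), (261.370849609375, 416.5565490722656), 87.43478393554688) [[ 415.89157  -116.133606]
 [ 832.03076  -134.77722 ]
 [ 843.72876   126.331726]
 [ 427.5896    144.97534 ]]
gate z [0.08909171 0.10926821 0.11462664]
gate line [ 0.27701634  0.9608652   0.6291199  -0.01293168] [ 0.62911985 -0.01293168  0.11006755]
-0.05675376524484901 0.057001698572348776
red [256.8313253  188.56626506] [252 184  11  10  83] [ 0.51888787 -0.01404262  0.084     ] [ 0.5177002  -0.01449153  0.0847141 ]
yel [216.58928571 177.89285714] [213 174   8   9  56] [0.54924729 0.10126718 0.104     ]
brass [210.52672414 188.76982759] [ 195  121   47  109 1160] [0.51839165 0.11909498 0.1       ]
```

```bash
sleep 1
```

```text
(no output)
```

View pics/crop0.png

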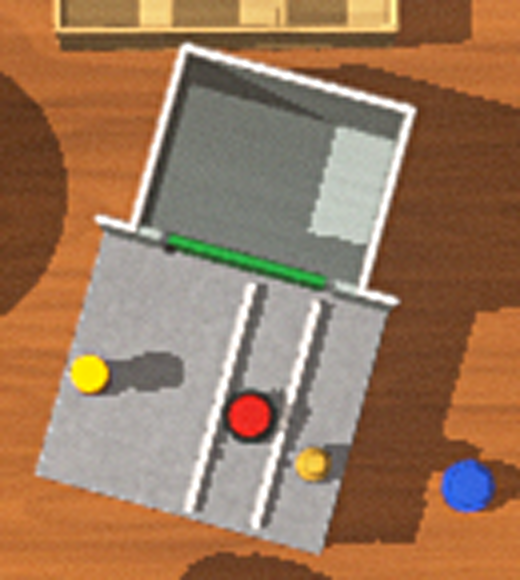

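The red knob on its black rim lies in the channel at crop (250,415), i.e. pixel (257,188). It is the only red one, and the brass weight is at (272,201). Next I cross-check the station's yaw and check fingertip height and tool axes.

```bash
cat >> h.py <<'E'
def ray(u,v,z,c):
    d=np.array(c['T'])[:3,:3]@np.array([(u-c['cx'])/c['fx'],-(v-c['cy'])/c['fy'],-1]); o=np.array(c['T'])[:3,3]
    return o+d*(z-o[2])/d[2]
E
python3 - <<'E'
from h import *
import pickle
from scipy.spatial.transform import Rotation as R
c=pickle.load(open('top0.pkl','rb')); W=pts(c)
# ledge top
m=np.zeros(c['pixels'].shape[:2],bool); m[140:228,200:305]=1
m&=abs(W[...,2]-.06)<.012
n,l,s,ce=cv2.connectedComponentsWithStats(cv2.morphologyEx(m.astype(np.uint8),cv2.MORPH_OPEN,np.ones((3,3))))
k=l==1+np.argmax(s[1:,4]); P=W[k][:,:2].astype(np.float32)*1000
r=cv2.minAreaRect(P); print('ledge',r,cv2.boxPoints(r),np.median(W[k][:,2]))
a,b=ray(204.5,203.5,.06,c),ray(275.5,223,.06,c); d=a-b; print(a,b,np.hypot(*d[:2]),np.degrees(np.arctan2(-d[0],d[1])))
# side: green and red
cs=pickle.load(open('side0.pkl','rb')); Ws=pts(cs); hs=cv2.cvtColor(cs['pixels'],cv2.COLOR_BGR2HSV); H,S,V=[hs[...,i] for i in range(3)]
roi=np.zeros(H.shape,bool); roi[150:250,225:360]=1
g=roi&(H>45)&(H<80)&(S>120); G=Ws[g]; q=cv2.fitLine(G[:,:2].astype(np.float32),cv2.DIST_L2,0,.01,.01).ravel();print('side gate',q,np.degrees(np.arctan2(-q[0],q[1])),np.nanmean(G,0),np.nanpercentile(G[:,2],[2,98]))
t=(G[:,:2]-q[2:])@q[:2]; print(t.min(),t.max())
rd=roi&((H<6)|(H>174))&(S>180)&(V>120); print('side red',np.nanmedian(Ws[rd],0),ray(*[x.mean() for x in np.nonzero(rd)[::-1]],.084,cs))
st=ctrl.get_state(); M=R.from_quat(st['tcp_rot']).as_matrix(); print(M)
# fingers
f=np.zeros(H.shape,bool); f[0:90,60:120]=1; f&=(np.abs(Ws[...,0]-.293)<.09)&(np.abs(Ws[...,1]-.607)<.09)&(Ws[...,2]>.2)
F=Ws[f]; print('fing',len(F)); print(np.sort(F[:,2])[:15])
lo=F[F[:,2]<.28]; print(np.c_[(lo-st['eef_pos'])@M][:60:4])
cv2.imwrite('pics/fing.png',cv2.resize(cs['pixels'][0:110,40:150],None,fx=5,fy=5))
E
```

```text
ledge ((538.18115234375, 12.688751220703125), (220.22451782226562, 189.06678771972656), 73.99778747558594) [[ 416.9557   -67.09634]
 [ 598.6963  -119.21722]
 [ 659.4066    92.47384]
 [ 477.66602  144.59473]] 0.060954116954001325
[0.47736667 0.14072069 0.06      ] [ 0.41814882 -0.06849239  0.06      ] 0.2174324478904649 -15.804186713063446
side gate [ 0.35989276  0.9329937   0.6260008  -0.01506953] -21.093609 [ 0.6260008  -0.01506953  0.09546367] [0.0188687  0.11314816]
-0.05830253046606496 0.09100181709224131
side red [ 0.51620582 -0.01543958  0.08436911] [ 0.51670725 -0.01596476  0.084     ]
[[ 9.00546550e-01 -1.20094104e-03  4.34757942e-01]
 [-4.34759485e-01 -1.75636760e-03  9.00544894e-01]
 [-3.17906560e-04 -9.99997736e-01 -2.10381130e-03]]
fing 1284
[0.24440176 0.2451129  0.24570307 0.24578175 0.24604864 0.24609893
 0.24649395 0.24670161 0.2472903  0.2477962  0.24784444 0.24871519
 0.24909483 0.25022698 0.25125552]
[[ 0.00049929 -0.04855116  0.04730955]
 [ 0.00054621 -0.04612005  0.04003605]
 [ 0.00043644 -0.04456722  0.0369512 ]
 [ 0.00081453 -0.03633632  0.04406687]
 [-0.01133817 -0.03560303  0.04118504]
 [ 0.00957108 -0.03368003  0.04154513]
 [ 0.00816416 -0.02868007  0.04383952]
 [ 0.00680583 -0.02380144  0.04590714]
 [ 0.00699547 -0.02305289  0.04150935]
 [ 0.00287763 -0.01912789  0.0424387 ]
 [-0.00404098 -0.01607937  0.04237793]
 [ 0.0085815  -0.04824102 -0.04383878]
 [-0.01236463 -0.04398545 -0.05040313]
 [ 0.00120812 -0.04843114 -0.05847854]
 [ 0.00919314 -0.03841597 -0.0450588 ]]
```

```bash
sleep 3
```

```text
(no output)
```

View pics/fing.png

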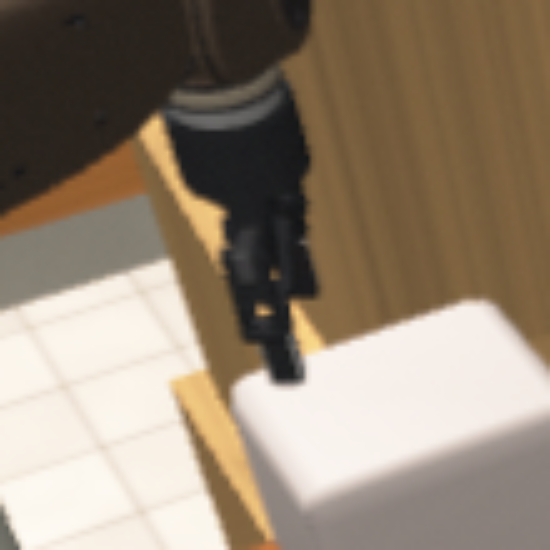

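Axes are confirmed: fingertips are about 14 mm above the TCP when open, station origin (0.6285, -0.013), yaw -16.05°, and the cap is at station (-106, -32). I'll turn the jaws 25° to the station's x: the +z finger takes the gate, the -z finger goes behind the cap.

Emit:
jog_arm --deltas '[[[0,0,0],[0,-0.03,0],1],[[0,0.12,0],[0.03,-0.04,-0.03],1],[[0,0.24,0],[0.06,-0.04,-0.055],1],[[0,0.36,0],[0.09,-0.04,-0.085],1],[[0,0.48,0],[0.12,-0.04,-0.11],1],[[0,0.6,0],[0.15,-0.04,-0.14],1],[[0,0.72,0],[0.18,-0.04,-0.165],1],[[0,0.84,0],[0.21,-0.04,-0.195],1],[[0,0.96,0],[0.24,-0.04,-0.22],1],[[0,0.964,0],[0.27,-0.04,-0.25],1]]'

```text
time: 0.93
eef_pos: [0.4275, 0.2639, 0.2701]
tcp_rot: [0.538, -0.46, 0.46, -0.536]
contact_force: [0.0, -0.1, 0.4]
opening: 0.999
```

```bash
cat > go.py <<'E'
from h import *
from scipy.spatial.transform import Rotation as R
import sys
O=np.array([.6285,-.0132]); yaw=np.radians(-16.05); 
ex=np.array([np.cos(yaw),np.sin(yaw)]); ey=np.array([-ex[1],ex[0]])
def report(sx=None,sy=None,z=None):
    s=ctrl.get_state(); M=R.from_quat(s['tcp_rot']).as_matrix(); p=np.array(s['eef_pos'])
    d=p[:2]-O; print('t',s['time'],'p',p.round(4),'station',(d@ex*1e3).round(1),(d@ey*1e3).round(1),'jaw deg',np.degrees(np.arctan2(M[1,2],M[0,2])).round(2),'f',np.round(s['contact_force'],2),'tilt',M[2].round(4),'q',np.round(s['qpos'],2),'op',round(s['opening'],3))
    if sx is not None:
        t=np.r_[O+sx/1e3*ex+sy/1e3*ey,z]; 
        ja=yaw+np.radians(25); zz=np.array([np.cos(ja),np.sin(ja),0]); yy=np.array([0,0,-1.]); T=np.c_[np.cross(yy,zz),yy,zz]
        print('shift',(M.T@(t-p)).round(4),'turn',R.from_matrix(M.T@T).as_rotvec().round(4))
        e=np.r_[ex,0]; print('station x in tool',(M.T@e).round(4))
if __name__=='__main__': report(*map(float,sys.argv[1:]))
E
python3 go.py -102 -7 0.2
```

```text
t 0.9333 p [0.4275 0.2639 0.2701] station -269.8 210.7 jaw deg 8.78 f [ 0.03 -0.06  0.38] tilt [ 0.0015 -1.     -0.0017] q [ 0.35 -0.13  1.95 -0.    1.33  0.2 ] op 0.999
shift [0.2679 0.0704 0.0609] turn [ 0.0017 -0.003   0.0015]
station x in tool [ 4.199e-01 -9.000e-04  9.076e-01]
```

Emit:
jog_arm --deltas '[[[0.002,-0.003,0.0015],[0.04,0.0,0.01],1],[[0.002,-0.003,0.0015],[0.08,0.01,0.02],1],[[0.002,-0.003,0.0015],[0.12,0.02,0.03],1],[[0.002,-0.003,0.0015],[0.16,0.03,0.04],1],[[0.002,-0.003,0.0015],[0.2,0.05,0.05],1],[[0.002,-0.003,0.0015],[0.235,0.07,0.055],1],[[0.002,-0.003,0.0015],[0.26,0.1,0.061],1],[[0.002,-0.003,0.0015],[0.268,0.12,0.061],1],[[0.002,-0.003,0.0015],[0.268,0.12,0.061],1],[[0.002,-0.003,0.0015],[0.268,0.12,0.061],1]]'

```text
time: 1.77
eef_pos: [0.5272, 0.0079, 0.1487]
tcp_rot: [0.538, -0.461, 0.459, -0.536]
contact_force: [0.0, -0.6, 0.2]
opening: 1.003
```

```bash
python3 go.py -102 -7 0.054
python3 - <<'E'
from h import *
for n,(a,b,c_,d) in (('top',(85,230,195,325)),('side',(110,270,210,370))):
    c=ctrl.read_camera(n); cv2.imwrite(f'pics/{n}1.png',cv2.resize(c['pixels'][a:b,c_:d],None,fx=4 if n=='top' else 3.6,fy=4 if n=='top' else 3.6,interpolation=cv2.INTER_CUBIC))
E
```

```text
t 1.7667 p [0.5272 0.0079 0.1487] station -103.2 -7.7 jaw deg 8.85 f [ 0.01 -0.64  0.17] tilt [-0.0018 -1.     -0.0039] q [-0.18  0.05  2.01  0.    1.09 -0.33] op 1.003
shift [0.0001 0.0947 0.0017] turn [ 0.0039 -0.0017 -0.0019]
station x in tool [ 0.4211 -0.0044  0.907 ]
```

```bash
sleep 3
```

```text
(no output)
```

View pics/side1.png

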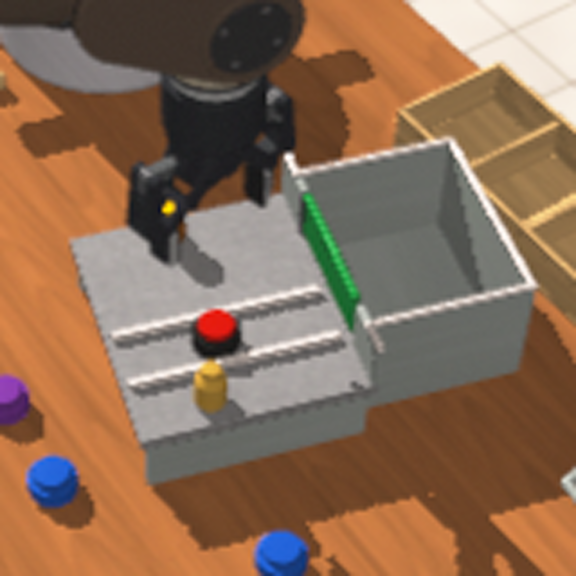

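View pics/top1.png

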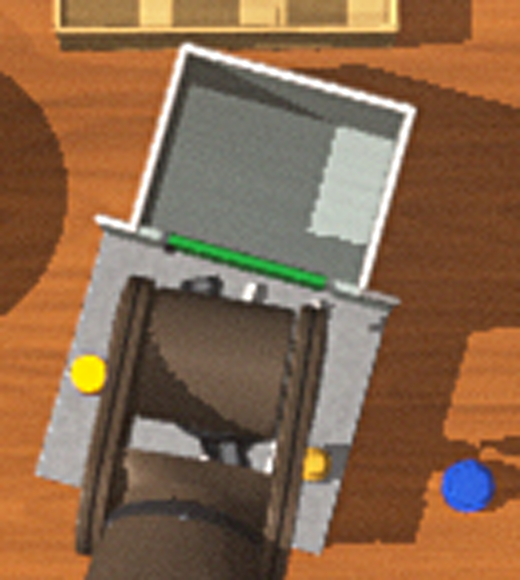

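Fingers are where planned, with the rear finger over the channel behind the cap and the front finger before the gate. In side view the cap is at crop (217,330) and the gate is at (328,255). Descending.

Emit:
jog_arm --deltas '[[[0.004,-0.002,-0.002],[0,0.02,0.0015],1],[[0.004,-0.002,-0.002],[0,0.04,0.0015],1],[[0.004,-0.002,-0.002],[0,0.055,0.0015],1],[[0.004,-0.002,-0.002],[0,0.07,0.0015],1],[[0.004,-0.002,-0.002],[0,0.08,0.0015],1],[[0.004,-0.002,-0.002],[0,0.087,0.0015],1],[[0.004,-0.002,-0.002],[0,0.092,0.0015],1],[[0.004,-0.002,-0.002],[0,0.095,0.0015],1],[[0.004,-0.002,-0.002],[0,0.095,0.0015],1]]'

```text
time: 2.62
eef_pos: [0.531, 0.0092, 0.0569]
tcp_rot: [-0.537, 0.457, -0.461, 0.539]
contact_force: [-0.4, -1.0, 0.1]
opening: 0.998
```

```bash
python3 go.py -102 -7 0.053
python3 - <<'E'
from h import *
for n,(a,b,c_,d) in (('side',(110,270,210,370)),):
    c=ctrl.read_camera(n); cv2.imwrite(f'pics/{n}2.png',cv2.resize(c['pixels'][a:b,c_:d],None,fx=3.6,fy=3.6,interpolation=cv2.INTER_CUBIC))
E
```

```text
t 2.6167 p [0.531  0.0092 0.0569] station -99.9 -5.4 jaw deg 9.12 f [-0.37 -1.02  0.05] tilt [ 0.0024 -1.      0.0064] q [-0.17  0.19  2.05 -0.    0.9  -0.33] op 0.998
shift [ 0.0005  0.0039 -0.0026] turn [-0.0064  0.003   0.0024]
station x in tool [0.4254 0.0068 0.905 ]
```

```bash
sleep 3
```

```text
(no output)
```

View pics/side2.png

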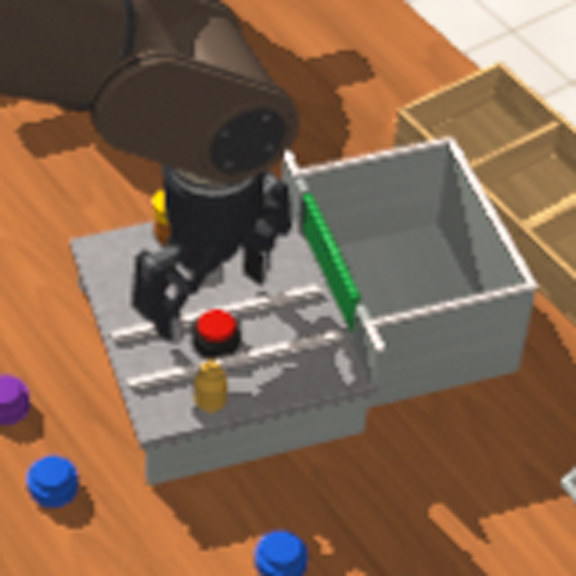

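Rear finger is in the channel behind the cap (tip about (172,332), cap (217,330)), and the front finger is clear of the rib. I'll lower 4 mm and push along station x.

Emit:
jog_arm --deltas '[[[-0.006,0.003,0.002],[0.0005,0.004,-0.0026],1],[[-0.006,0.003,0.002],[0.003,0.005,0.003],1],[[-0.006,0.003,0.002],[0.0056,0.005,0.0083],1],[[-0.006,0.003,0.002],[0.0081,0.005,0.0137],1],[[-0.006,0.003,0.002],[0.0107,0.005,0.0191],1],[[-0.006,0.003,0.002],[0.0132,0.005,0.0246],1],[[-0.006,0.003,0.002],[0.0158,0.005,0.03],1],[[-0.006,0.003,0.002],[0.0183,0.005,0.0354],1],[[-0.006,0.003,0.002],[0.0209,0.005,0.0408],1],[[-0.006,0.003,0.002],[0.0217,0.005,0.0427],1]]'

```text
time: 3.5
eef_pos: [0.5768, -0.0056, 0.0527]
tcp_rot: [0.538, -0.46, 0.459, -0.537]
contact_force: [-4.9, 0.0, 4.9]
opening: 1.0
```

```bash
python3 go.py -52 -7 0.052
python3 - <<'E'
from h import *
for n,(a,b,c_,d) in (('side',(110,270,210,370)),):
    c=ctrl.read_camera(n); cv2.imwrite(f'pics/{n}3.png',cv2.resize(c['pixels'][a:b,c_:d],None,fx=3.6,fy=3.6,interpolation=cv2.INTER_CUBIC))
    im=c['pixels'];hs=cv2.cvtColor(im,cv2.COLOR_BGR2HSV);H,S,V=[hs[...,i] for i in range(3)];m=((H<6)|(H>174))&(S>180)&(V>120);m[:150]=0;m[250:]=0;m[:,:225]=0;m[:,360:]=0
    from go import O,ex,ey
    p=ray(*[x.mean() for x in np.nonzero(m)[::-1]],.084,c);d=p[:2]-O;print('cap',d@ex,d@ey)
E
```

```text
t 3.5 p [ 0.5768 -0.0056  0.0527] station -51.8 -7.0 jaw deg 8.96 f [-4.88  0.03  4.86] tilt [-2.0e-04 -1.0e+00 -1.3e-03] q [-0.19  0.29  1.93 -0.    0.92 -0.34] op 1.0
shift [-0.0001  0.0007 -0.0002] turn [ 0.0013  0.0002 -0.0002]
station x in tool [ 0.4228 -0.0012  0.9062]
cap -0.06805223360415232 -0.03234836837838451
```

```bash
sleep 3
```

```text
(no output)
```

View pics/side3.png

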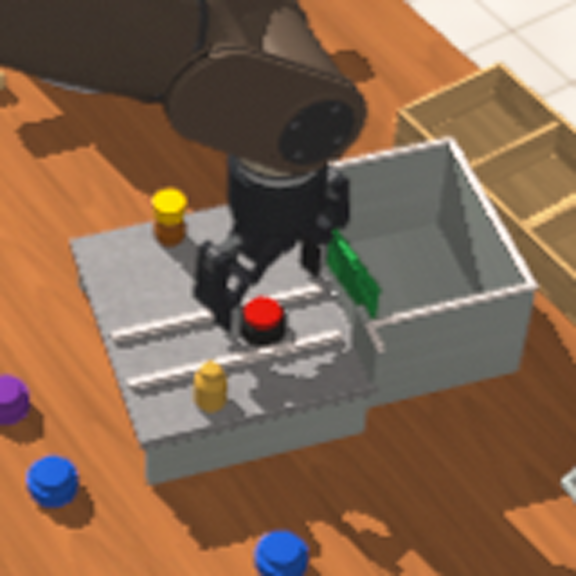

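Works as planned: the gate is opening at (352,270) and the cap at (263,315) is sliding with the finger (station x -68, y -32). There is a 5 N upward force, so I'll raise 1 mm and go on.

Emit:
jog_arm --deltas '[[[0,0,0],[0.002,-0.001,0.0043],1],[[0,0,0],[0.0041,-0.001,0.0089],1],[[0,0,0],[0.0063,-0.001,0.0134],1],[[0,0,0],[0.0084,-0.001,0.0179],1],[[0,0,0],[0.0105,-0.001,0.0225],1],[[0,0,0],[0.0126,-0.001,0.027],1],[[0,0,0],[0.0147,-0.001,0.0315],1],[[0,0,0],[0.0168,-0.001,0.0361],1],[[0,0,0],[0.0168,-0.001,0.0361],1]]'

```text
time: 4.3
eef_pos: [0.6139, -0.015, 0.0543]
tcp_rot: [0.539, -0.461, 0.457, -0.537]
contact_force: [-10.6, 3.4, 9.1]
opening: 0.998
```

```bash
python3 go.py 34 -7 0.052
cat > look.py <<'E'
from h import *
from go import O,ex,ey
import sys
k=sys.argv[1]
c=ctrl.read_camera('side'); cv2.imwrite(f'pics/side{k}.png',cv2.resize(c['pixels'][110:270,210:370],None,fx=3.6,fy=3.6,interpolation=cv2.INTER_CUBIC))
im=c['pixels'];hs=cv2.cvtColor(im,cv2.COLOR_BGR2HSV);H,S,V=[hs[...,i] for i in range(3)];m=((H<6)|(H>174))&(S>180)&(V>120);m[:150]=0;m[250:]=0;m[:,:225]=0;m[:,370:]=0
print('npx',m.sum())
if m.any():
    p=ray(*[x.mean() for x in np.nonzero(m)[::-1]],.084,c);d=p[:2]-O;print('cap',d@ex,d@ey)
    q=np.nanmedian(pts(c)[m],0);d=q[:2]-O;print('by depth',d@ex,d@ey,q[2])
E
python3 look.py 4
```

```text
t 4.3 p [ 0.6139 -0.015   0.0543] station -13.5 -5.8 jaw deg 9.11 f [-10.61   3.37   9.09] tilt [-0.0027 -1.     -0.0051] q [-0.19  0.36  1.84  0.    0.95 -0.35] op 0.998
shift [0.0213 0.0021 0.0425] turn [ 0.0051  0.0027 -0.0027]
station x in tool [ 0.4251 -0.0058  0.9051]
npx 65
cap -0.02939218492058643 -0.032581401620948164
by depth -0.02954636992384463 -0.03354834791131346 0.08425695066956496
```

```bash
sleep 3
```

```text
(no output)
```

View pics/side4.png

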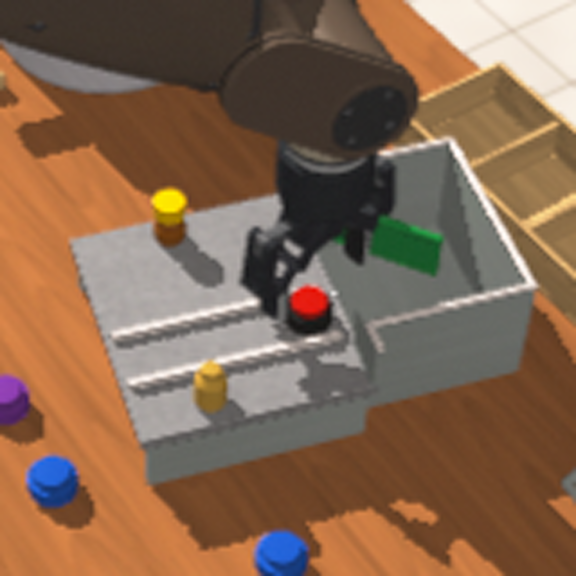

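Gate is about 0.7 rad open (green panel at (405,243)), and the cap at (309,302), station x -29, has a clear way. Pushing on over the edge.

Emit:
jog_arm --deltas '[[[0.005,0.003,-0.003],[0.0025,0.001,0.0045],1],[[0.005,0.003,-0.003],[0.005,0.001,0.009],1],[[0.005,0.003,-0.003],[0.0072,0.001,0.0135],1],[[0.005,0.003,-0.003],[0.0093,0.001,0.018],1],[[0.005,0.003,-0.003],[0.0115,0.001,0.0225],1],[[0.005,0.003,-0.003],[0.0136,0.001,0.027],1],[[0.005,0.003,-0.003],[0.0157,0.001,0.0315],1],[[0.005,0.003,-0.003],[0.0179,0.001,0.036],1],[[0.005,0.003,-0.003],[0.02,0.001,0.04],1],[[0.005,0.003,-0.003],[0.0215,0.001,0.043],1]]'

```text
time: 5.18
eef_pos: [0.6587, -0.0291, 0.0539]
tcp_rot: [0.538, -0.46, 0.458, -0.537]
contact_force: [-9.5, 1.2, 7.6]
opening: 0.997
```

```bash
python3 go.py 40 -7 0.052; python3 look.py 5
```

```text
t 5.1833 p [ 0.6587 -0.0291  0.0539] station 33.5 -7.0 jaw deg 9.0 f [-9.48  1.19  7.59] tilt [-5.0e-04 -1.0e+00 -3.3e-03] q [-0.2   0.44  1.72 -0.    0.98 -0.35] op 0.997
shift [0.0028 0.0019 0.0059] turn [ 0.0033  0.0009 -0.0005]
station x in tool [ 0.4234 -0.0032  0.9059]
npx 0
```

```bash
sleep 3
```

```text
(no output)
```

View pics/side5.png

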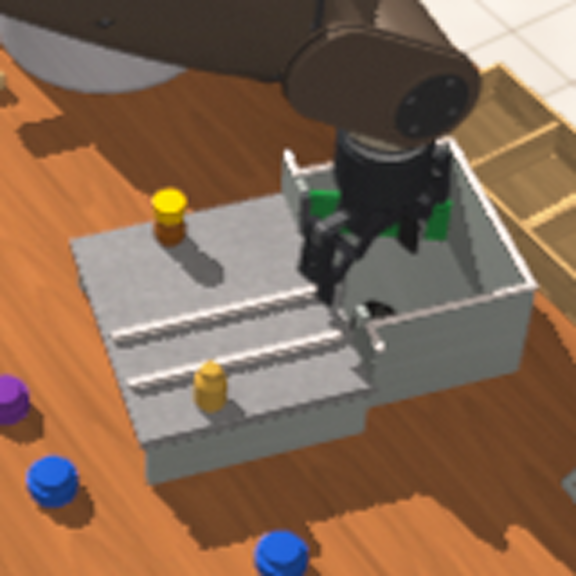

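Cap has gone over the edge: its black rim is visible in the tub at (378,310), gate at (410,215). Now I back off along the same line, so the gate follows the finger shut, then lift.

Emit:
jog_arm --deltas '[[[0,0,0],[-0.004,0,-0.009],1],[[0,0,0],[-0.0085,0,-0.018],1],[[0,0,0],[-0.0127,0,-0.027],1],[[0,0,0],[-0.017,0,-0.036],1],[[0,0,0],[-0.0212,0,-0.045],1],[[0,0,0],[-0.0254,0,-0.054],1],[[0,0,0],[-0.0296,0,-0.063],1],[[0,0,0],[-0.0339,0,-0.072],1],[[0,0,0],[-0.0381,0,-0.081],1],[[0,0,0],[-0.0423,0,-0.09],1]]'

```text
time: 6.07
eef_pos: [0.5634, -0.0017, 0.0543]
tcp_rot: [0.538, -0.46, 0.459, -0.537]
contact_force: [-0.8, -0.6, 0.2]
opening: 0.999
```

```bash
python3 go.py -75 -7 0.054; python3 look.py 6
```

```text
t 6.0667 p [ 0.5634 -0.0017  0.0543] station -65.7 -6.9 jaw deg 8.95 f [-0.84 -0.63  0.15] tilt [ 2.e-04 -1.e+00 -6.e-04] q [-0.18  0.26  1.97 -0.    0.92 -0.34] op 0.999
shift [-0.0039  0.0003 -0.0084] turn [ 0.0006 -0.      0.0002]
station x in tool [ 4.226e-01 -5.000e-04  9.063e-01]
npx 0
```

```bash
sleep 3
```

```text
(no output)
```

View pics/side6.png

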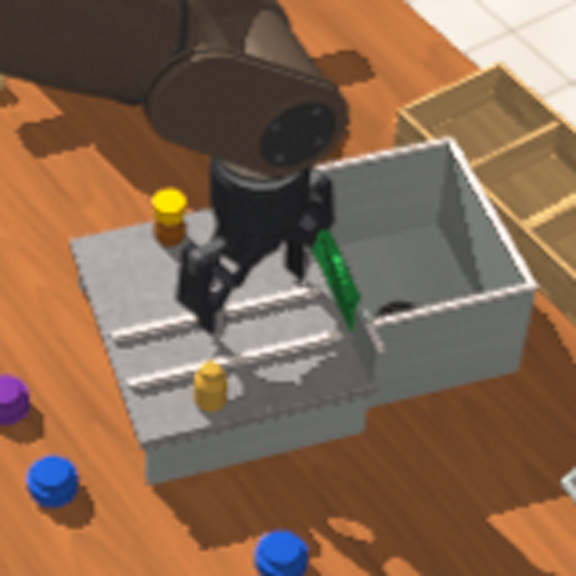

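Gate is nearly shut (339,280) and the cap is at (396,308) in the tub. Lifting, then moving clear so the top camera can see.

Emit:
jog_arm --deltas '[[[0,0,0],[-0.004,0,-0.0085],1],[[0,0,0],[-0.006,-0.02,-0.012],1],[[0,0,0],[-0.006,-0.05,-0.012],1],[[0,0,0],[-0.006,-0.085,-0.012],1],[[0,0,0],[-0.006,-0.12,-0.012],1],[[0,0,0],[-0.006,-0.155,-0.012],1],[[0,0,0],[-0.03,-0.18,-0.02],1],[[0,0,0],[-0.065,-0.2,-0.03],1],[[0,0,0],[-0.1,-0.2,-0.04],1],[[0,0,0],[-0.14,-0.2,-0.045],1]]'

```text
time: 6.95
eef_pos: [0.4959, 0.1315, 0.2559]
tcp_rot: [-0.537, 0.46, -0.46, 0.538]
contact_force: [0.3, 0.1, -0.9]
opening: 0.999
```

Emit:
jog_arm --deltas '[[[0,0,0],[-0.04,0,-0.005],1],[[0,0,0],[-0.08,0,-0.01],1],[[0,0,0],[-0.12,0,-0.015],1],[[0,0,0],[-0.14,0,-0.02],1],[[0,0,0],[-0.14,0,-0.02],1]]'

```text
time: 7.37
eef_pos: [0.4524, 0.2706, 0.2557]
tcp_rot: [-0.538, 0.459, -0.457, 0.54]
contact_force: [-1.1, -0.1, 0.3]
opening: 0.995
```

```bash
python3 go.py; python3 look.py 7; sed 's/top0.pkl/top9.pkl/;s/crop0/crop9/' m.py > m9.py
python3 - <<'E'
from h import *
import pickle
c=ctrl.read_camera('top');pickle.dump(c,open('top9.pkl','wb'));cv2.imwrite('pics/top9.png',c['pixels'])
from go import O,ex,ey
W=pts(c);d=W[...,:2]-O;sx=d@ex;sy=d@ey
tub=(sx>.006)&(sx<.13)&(sy>-.08)&(sy<.08)
dark=tub&(c['pixels'].max(2)<50); q=np.nanmedian(W[dark],0);print('dark',dark.sum(),np.nanmedian(sx[dark]),np.nanmedian(sy[dark]),q)
print('max z of tub interior nonGate', np.nanpercentile(W[tub&(sx>.02)][:,2],[50,90,97,100]))
E
python3 m9.py
```

```text
t 7.3667 p [0.4524 0.2706 0.2557] station -247.7 224.0 jaw deg 9.25 f [-1.11 -0.12  0.35] tilt [-0.0032 -1.      0.001 ] q [ 0.34 -0.06  1.91  0.    1.29  0.18] op 0.995
npx 0
dark 48 0.05539904537844898 -0.03026181555373668 [ 0.67413782 -0.05614913  0.03063903]
max z of tub interior nonGate [0.00725995 0.01245266 0.03076993 0.03798148]
green [256.42857143 149.91596639] [237 144  39  13 119]
[[ 204  143   88   81 4183]]
ledge rect ((621.731201171875, 7.3140869140625), (262.1703186035156, 398.463134765625), 86.77943420410156) [[ 415.44992  -112.37123 ]
 [ 813.2838   -134.75685 ]
 [ 828.01245   126.999405]
 [ 430.1786    149.38503 ]]
gate z [0.08958832 0.10968701 0.11475186]
gate line [ 0.27796623  0.96059084  0.6289634  -0.01314996] [ 0.62896339 -0.01314996  0.11043974]
-0.05652151383009373 0.05763255812356313Traceback (most recent call last):
  File "m9.py", line 21, in <module>
    r_,sr,mr=cen(((H<6)|(H>174))&(S>180)&(V>120)); print('red',r_,sr,ray(*r_,0.084), np.nanmedian(W[mr],0))
             ~~~^^^^^^^^^^^^^^^^^^^^^^^^^^^^^^^^^
  File "m9.py", line 11, in cen
    n,l,s,ce=cv2.connectedComponentsWithStats((m&roi).astype(np.uint8)); i=1+np.argmax(s[1:,4]); return ce[i],s[i],l==i
                                                                             ~~~~~~~~~^^^^^^^^^
    return _wrapfunc(a, 'argmax', axis=axis, out=out, **kwds)
    return bound(*args, **kwds)
ValueError: attempt to get argmax of an empty sequence
```

```bash
sleep 5
```

```text
(no output)
```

View pics/top9.png

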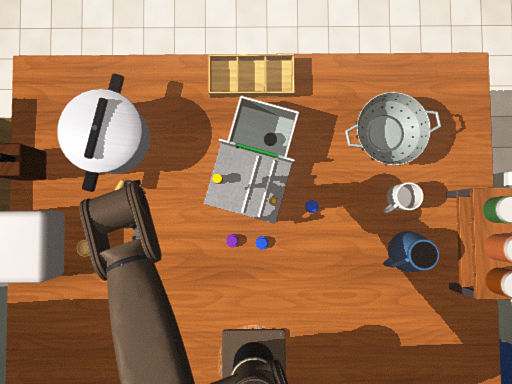

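View pics/crop9.png

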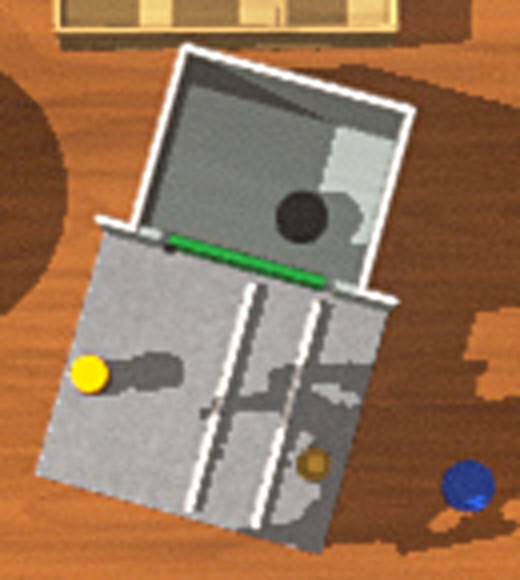

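Cap lies upside down and level in the tub at crop (302,216), pixel (270,139), top at z 0.031. The gate line is back to its starting value. The traceback is only my script finding no red knob on the ledge. I let the arm settle briefly, check for motion, and hand in.

Emit:
jog_arm --deltas '[[[0,0,0],[0,0,0],1],[[0,0,0],[0,0,0],1],[[0,0,0],[0,0,0],1],[[0,0,0],[0,0,0],1],[[0,0,0],[0,0,0],1],[[0,0,0],[0,0,0],1]]'

```text
time: 7.97
eef_pos: [0.4542, 0.267, 0.2557]
tcp_rot: [-0.537, 0.459, -0.459, 0.538]
contact_force: [0.6, -0.2, -0.2]
opening: 0.998
```

Run:
```python
from h import *
import pickle
from go import O,ex,ey
c=ctrl.read_camera('top');W=pts(c);d=W[...,:2]-O;sx=d@ex;sy=d@ey
tub=(sx>.006)&(sx<.13)&(sy>-.08)&(sy<.08);dark=tub&(c['pixels'].max(2)<50)
print(np.nanmedian(sx[dark]),np.nanmedian(sy[dark]),np.nanmedian(W[dark],0),dark.sum())
p=pickle.load(open('top0.pkl','rb'));a=np.abs(c['range_z']-p['range_z'])>.02
print('depth changes right/back side:',a[:,330:].sum(),a[50:190,40:150].sum(), 'ledge jar/weight',a[165:190,205:230].sum(),a[195:208,265:280].sum())
print(ctrl.get_state()['time']); print(ctrl.sign_off())
```

```text
0.05336132611292542 -0.03106731690690538 [ 0.67160393 -0.0558932   0.03160735] 40
depth changes right/back side: 841 314 ledge jar/weight 7 2
8.0167
the job is handed in; nothing more can be done
None
```

The cap is in the tub and the gate is shut again; I handed the job in at about 8.0 s. With the jaws fully open and turned 25° to the station's x, the front finger pushed the gate open and held it. In the same straight push, the rear finger slid the cap along the channel and over the edge. I then backed off along the same line, lifted and moved clear.

**Last checks**
- **Cap:** it lies upside down and level in the tub at about station (54, -31) mm, with its upper face at z ≈ 31 mm. Its position moved by about 2 mm between the last two readings, which is within pixel noise, so I take it to be at rest.
- **Gate:** the line fitted to it matches the one from the start within 0.1°.
- **Jar and weight:** both are at their starting pixels.
- **Robot:** it stands clear of everything, and the contact force was at noise level.

**Not clean**
- **Depth comparison:** the whole-image comparison with the start still showed changed pixels, 841 on the right and 314 around the cooker. I took these for edge noise and the arm's own shape, since those objects look unmoved in the last full top picture, but I did not track it down further.
- **Spoon:** the arm partly hid it in that picture, so I could not check it there. I never went near it below z 0.25 m.
- **Upward force:** 5–9 N showed on the tool during the push and was gone once I backed off. I put it down to the fingertip rubbing on the gate or the ledge.

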